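# Open the safety cap of the white-spirit jug

## Task

Open the blue jug of white spirit: press its red safety cap down firmly and, keeping it pressed, turn it anticlockwise until it comes free, then lift it off and set it down gently in the steel tray, flat and top side up, clear of the brush. Leave both jugs standing in their wooden caddy and everything else where it is.

Things in the scene. Friction and masses are not known exactly. Their poses are not given: they have to be found in the camera images.
- jug: Blue square plastic jug, 112 x 112 mm, loose, about 1.8 kg, in one bay of the caddy (which bay varies); origin at the centre of its underside, z up, handle on its -x side reaching 96 mm from the centre between 42 and 122 mm up. Neck on its axis, rim at 192 mm; shoulder top at 150 mm, neck foot of 27 mm radius up to 164 mm.
- cap: Red ribbed push-and-turn cap on the blue jug, 60 mm diameter (62 over the ribs), 35 mm tall, 75 g, loose; origin at the centre of its open underside, z up through its closed top. Shut, its origin is 176 mm above the jug's origin, on the jug's axis, cap and jug at the same yaw within 4 degrees (play). Not pressed, or turned clockwise, it stays locked.
- cap_grip (a point): Point on the cap's axis 18 mm above its underside, the height to grip its sides (14 to 25 mm up is good). Pressed down 6 to 9 mm, the cap turns anticlockwise seen from above, with up to 0.3 N m; it lifts off freely once it has turned 52 to 70 degrees from shut, and meets an end stop at 70. Past the first 25 degrees pressing may cease.
- liner (a joint): Spring disc inside the cap, resting on the jug's rim: how far the cap is pressed down, in m, 0 when shut, up to 0.009 (bottom stop), -0.0015 when the cap is off. About 6 N starts it down, 11 N gives the 5 mm that just clears the locking notches, 15 N the full 9 mm.
- caddy: Wooden jug caddy screwed to the bench, 141 mm (x) by 270 mm (y), two bays side by side along y with centres at y = +64.5 and -64.5 mm, walls 40 mm high, floor 9 mm thick; origin at the centre of its underside. The jugs have 2.5 mm of play all round.
- other_jug: Cream jug of the same shape and size with a grey screw cap (top 204 mm above its origin), in the other bay; origin at the centre of its underside. To be left alone.
- tray: Open stainless steel tray, 180 mm (x) by 250 mm (y), 18 mm high, walls and floor 3 mm thick, loose, 0.7 kg, flat on the bench; origin at the centre of its underside. The brush lies in it along the tray's x at about y = +80 mm; the part with y below +45 mm is free.
- brush: Flat paint brush with red handle, 150 mm long (along its x), 42 mm wide, 20 mm thick, lying in the tray; origin at the middle of its underside. To be left alone.
- tub: Blue plastic tub with a white lid, 140 mm diameter, 117 mm tall, at the right; origin under its centre. To be left alone.
- offcuts: Two glued pine offcuts, 210 mm long, 44 mm high, near the left front; origin under the centre. To be left alone.
- rib_tool: Wooden modelling tool, 175 mm long, 8 mm thick, near the right front; origin under its middle. To be left alone.
- bowl: Steel bowl, 124 mm across, 50 mm tall, behind the work; origin under its centre. To be left alone.
- jug_rim (a point): Centre of the rim of the blue jug's neck, 192 mm above the jug's origin (hidden in the cap at the start, 16 mm above the cap's underside).
There are look-alikes about, which are no part of the job. Leave any orange look-alike of the cap alone.

How it is judged (in metres and radians):
On the way, in this order (a step that is already met when the one before it is completed fails the run):
1. the cap has been pressed at least 4 mm down on the jug's neck (z of cap in the frame of jug below 0.172 m and horizontal distance between cap and jug_rim below 0.01 m), for 0.05 s.
2. the cap has been turned at least 45 degrees while on the neck (angle between the x axis of cap and the x axis of jug, either way round above 0.785 rad and z of cap in the frame of jug below 0.19 m and horizontal distance between cap and jug_rim below 0.01 m), for 0.05 s.
At the end, for the whole second after the job is handed in: The red cap lies at rest flat on the tray's floor, top side up (within 7 degrees), wholly inside the tray and not touching the brush; both jugs stand upright (within 3 degrees) on the floor of the caddy (x of cap in the frame of tray between -0.062 and 0.062 m and y of cap in the frame of tray between -0.097 and 0.097 m and z of cap in the frame of tray below 0.008 m and angle between cap's own z axis and vertical below 0.12 rad and linear speed of cap below 0.02 m/s and contact force between cap and brush below 0.05 N and horizontal distance between jug and caddy below 0.075 m and z of each of jug, other_jug in the frame of caddy below 0.014 m and angle between each of jug, other_jug's own z axis and vertical below 0.05 rad).
It fails at once if the cap is dropped or thrown: it moves faster than 0.7 m/s out of the fingers (a fall of about 25 mm) (linear speed of cap above 0.7 m/s and contact force between cap and the fingers below 0.05 N).
It fails at once if a jug is tipped more than 17 degrees or moved more than 30 mm (angle between any of jug, other_jug's own z axis and vertical above 0.3 rad or distance of any of jug, other_jug from where it was at the start of the episode above 0.03 m).
It fails at once if the tray, the brush, or another thing on the bench is moved more than 40 mm (distance of any of tray, brush, tub, offcuts, rib_tool, bowl from where it was at the start of the episode above 0.04 m).
It also fails if it takes over 45 s, if anything falls off the work surface, if the arm or the gripper's body presses on something with over 40 N, if the wrist force passes 120 N, or if a joint passes its speed limit or range.

## Robot

A 7-joint arm with a two-finger parallel gripper is mounted at the origin on the work surface. World frame = base frame: x ahead of the robot, y to its left, z up, the work surface at z = 0. Lengths are in m, angles in degrees, forces in N, time in s.
With the tool pointing down it reaches from about 0.35 to 0.9 m from the base axis. Payload 7.2 kg.
Tool frame: the origin (TCP) lies between the finger pads; the fingertips stand 8 mm ahead of it and the grasp point (between the pads) lies 11 mm behind it; z points along the fingers, y is the direction in which the jaws open and shut (so a half turn about z gives the same grasp; the last joint's range is limited). The gripper opens to 85 mm and grips with 20 to 120 N. Pads are 22 mm wide; open, the fingers measure 114 mm over their backs; the gripper's body (76 mm by 85 mm) begins 54 mm behind the grasp point. The pads swing forward as they close: fully open they stand 13 mm farther back than shut.
Start: joints at [59.462, 23.554, -0.728, 91.456, 0.321, 64.991, -4.71], TCP at [0.28, -0.559, 0.239] pointing down, gripper open.
Joint ranges: [-169.25, 169.25], [-16.82, 113.86], [-84.01, 82.57], [7.8, 145.47], [-59.2, 239.2], [7.22, 106.19], [-163.78, 163.78]. Speed limits (degrees/s): [136.94, 136.94, 172.46, 172.46, 180, 180, 180].

## Interface

Orientations are given as a 3x3 rotation matrix whose columns are the frame's x, y, z axes.
In Python, from workcell import manip gives the robot as it stands. Calls block until the motion is done:
- manip.reach(position, orientation): joint-space move of the TCP to a pose.
- manip.move_l(position, rotation=None, speed=0.15): straight line of the TCP; rotation=None keeps the orientation; speed is the mean speed in m/s.
- manip.set_joints(angles): joint-space move.
- manip.gripper_to(opening, force=None): finger opening in m; force is the grip in N (None keeps the last); returns when the fingers have stopped.
- manip.dwell(seconds).
- manip.ik(position, orientation): joint angles nearest the present ones, or None.
- manip.get_state(): the state.
- manip.capture(name): name is "scene" or "top" or "wrist"; returns a dict with "img" (400x640x3 uint8, red, green, blue), "range_z" (400x640 float32, m along the optical axis (not along the pixel's ray), 0 where there is no reading), "camera_matrix" (3x3 intrinsics, pixels), "extrinsics" (4x4, takes a point from camera to world coordinates). Camera axes: x right, y up, looking along -z (the intrinsics and any distortion apply to the point x, -y, -z); pixel columns grow to the right and rows downward; lengths in m; the calibration is good to about 2 mm. A picture is of the moment at which its call begins.
A pose or a line that the arm cannot do raises manip.PlanningError and nothing moves.
- manip.sign_off(): hands the job in, once; it reports no verdict.
The state is a dict: "time": time; "q": joint angles; "qvel": joint speeds; "effort": joint torques, N m; "tcp_pos": TCP position; "orientation": TCP orientation; "wrist_force": force on the tool from outside, world axes, zero at the start; "wrist_torque": the same for the moment, N m; "gripper_width": finger opening in m.
Only numpy, scipy, OpenCV 4.12 (cv2) and the standard library are available. Lean on these libraries where they do the work, as an engineer would, in place of code of your own. Each camera call takes 0.05 s, during which the arm holds its last target.

## Working session

There is one attempt and no reset: what is moved stays moved. The work goes in short steps, each a Python script; the robot and the scene stay as the last script left them, time stands still between calls to the robot, and variables do not carry over. Pictures are saved under pics/ and viewed, and the job is handed in when it is done.

```bash
mkdir -p pics; ls; python3 - <<'E'
from workcell import manip
import cv2,numpy as np
for n in ["scene","top"]:
    c=manip.capture(n); cv2.imwrite(f"pics/{n}0.png",c["img"][:,:,::-1]); np.savez(f"{n}0.npz",**c)
    print(n,c["camera_matrix"].tolist(),np.round(c["extrinsics"],3).tolist(),[k for k in c])
s=manip.get_state();print(s["time"],s["tcp_pos"],np.round(s["orientation"],3).tolist(),s["gripper_width"])
E
```

```text
pics
scene [[395.7256013124978, 0.0, 319.8499261563313], [0.0, 395.7256013124978, 205.4508910300946], [0.0, 0.0, 1.0]] [[0.865, -0.26, 0.43, 1.129], [0.502, 0.488, -0.714, -1.088], [-0.024, 0.833, 0.552, 0.923], [0.0, 0.0, 0.0, 1.0]] ['img', 'range_z', 'camera_matrix', 'extrinsics']
top [[520.7469304404563, 0.0, 322.73225024350205], [0.0, 520.7469304404563, 198.8821502865459], [0.0, 0.0, 1.0]] [[-0.026, 0.992, -0.124, 0.348], [-1.0, -0.027, -0.01, -0.104], [-0.014, 0.124, 0.992, 1.69], [0.0, 0.0, 0.0, 1.0]] ['img', 'range_z', 'camera_matrix', 'extrinsics']
0.1 [ 0.27993498 -0.55833669  0.23855941] [[0.894, 0.448, -0.001], [0.448, -0.894, 0.001], [-0.0, -0.001, -1.0]] 0.08527620462370829
```

View pics/scene0.png

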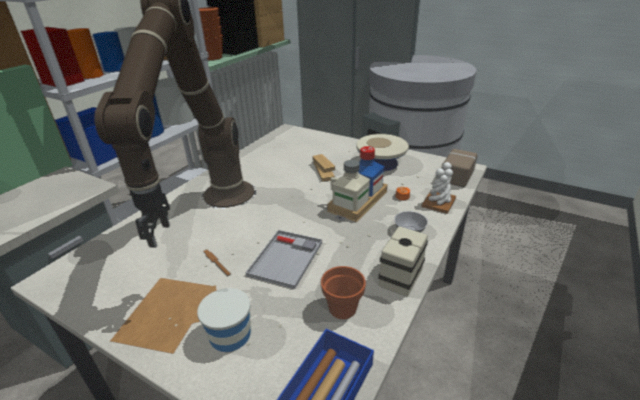

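View pics/top0.png

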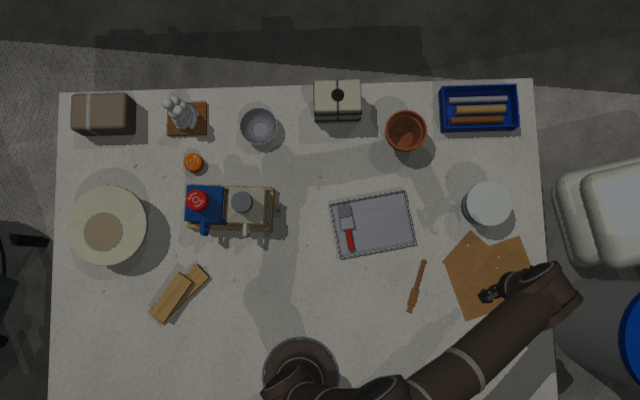

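The red cap on the blue jug is at about (197,201) in the top view. It could be confused with the orange cap on the bench (193,162), the grey cap on the cream jug (243,202) or the red brush handle (350,240). I choose (197,201) and will check it in a crop and measure it.

```bash
cat > h.py <<'E'
import numpy as np,cv2
def cloud(c):
    K=c["camera_matrix"];z=c["range_z"];v,u=np.mgrid[:z.shape[0],:z.shape[1]]
    p=np.stack([(u-K[0,2])/K[0,0]*z,-(v-K[1,2])/K[1,1]*z,-z],-1)
    P=p@c["extrinsics"][:3,:3].T+c["extrinsics"][:3,3]
    P[z<=0]=np.nan
    return P
E
python3 - <<'E'
from h import *
c=dict(np.load("top0.npz"));P=cloud(c);img=c["img"]
a=cv2.resize(img[150:250,160:290],None,fx=6,fy=6,interpolation=2)[:,:,::-1]
cv2.imwrite("pics/crop0.png",a)
cv2.imwrite("pics/crop1.png",cv2.resize(img[180:270,320:430],None,fx=6,fy=6,interpolation=2)[:,:,::-1])
hsv=cv2.cvtColor(img,cv2.COLOR_RGB2HSV)
red=((hsv[...,0]<6)|(hsv[...,0]>173))&(hsv[...,1]>150)&(hsv[...,2]>80)
m=np.zeros_like(red);m[180:225,180:225]=red[180:225,180:225]
Q=P[m];print("red",len(Q),np.nanmedian(Q,0),np.nanmin(Q,0),np.nanmax(Q,0))
t=Q[Q[:,2]>np.nanmedian(Q[:,2])-.01];print("captop",t.mean(0),(t.min(0)+t.max(0))/2,np.ptp(t,axis=0))
# all high points at cap
r=P[185:220,180:225].reshape(-1,3);k=r[:,2]>.195;(x,rad)=cv2.minEnclosingCircle(r[k][:,:2].astype(np.float32));print("high",k.sum(),r[k].mean(0),x,rad)
blue=(hsv[...,0]>100)&(hsv[...,0]<125)&(hsv[...,1]>150)
mb=np.zeros_like(m);mb[180:240,175:230]=blue[180:240,175:230]
B=P[mb];B=B[(B[:,2]>.145)&(B[:,2]<.175)];print("jugtop",len(B),cv2.minAreaRect(B[:,:2].astype(np.float32)))
r=P[180:240,175:285].reshape(-1,3);r=r[(r[:,2]>.145)&(r[:,2]<.175)];print("both tops",cv2.minAreaRect(r[:,:2].astype(np.float32)))
r=P[180:240,175:285].reshape(-1,3);r=r[(r[:,2]>.03)];print("all",cv2.minAreaRect(r[:,:2].astype(np.float32)))
# tray
r=P[180:270,320:430].reshape(-1,3);r=r[(r[:,2]>.009)&(r[:,2]<.026)];print("tray",len(r),cv2.minAreaRect(r[:,:2].astype(np.float32)))
for u,v in [(370,220),(390,235),(345,210),(350,240),(395,205),(300,180)]: print((u,v),P[v,u])
E
```

```text
red 236 [0.53876566 0.27366516 0.21914245] [0.51222865 0.24636546 0.209412  ] [0.56785449 0.30400146 0.22796405]
captop [0.53970559 0.27419788 0.21932617] [0.54004157 0.27518346 0.21868802] [0.05562585 0.057636   0.01855205]
high 391 [0.54008748 0.27286803 0.21799516] (0.5412747263908386, 0.2750695049762726) 0.031109122559428215
jugtop 284 ((0.5414254665374756, 0.2739070653915405), (0.0888579860329628, 0.09052097052335739), 88.21733856201172)
both tops ((0.5364481806755066, 0.20891964435577393), (0.2169724553823471, 0.0933767706155777), 85.6747055053711)
all ((0.525068461894989, 0.21205535531044006), (0.27149346470832825, 0.16684891283512115), 86.3529052734375)
tray 1055 ((0.47159332036972046, -0.2566215395927429), (0.3436683714389801, 0.2875431180000305), 88.40674591064453)
(370, 220) [ 0.48540481 -0.23765812  0.00447086]
(390, 235) [ 0.43526552 -0.30062762  0.0020392 ]
(345, 210) [ 0.5180797  -0.15703366  0.02497744]
(350, 240) [ 0.42141916 -0.16988192  0.02757004]
(395, 205) [ 0.53203039 -0.32055317  0.00505923]
(300, 180) [ 6.23788980e-01 -1.30499221e-02 -3.22468803e-04]
```

View pics/crop0.png

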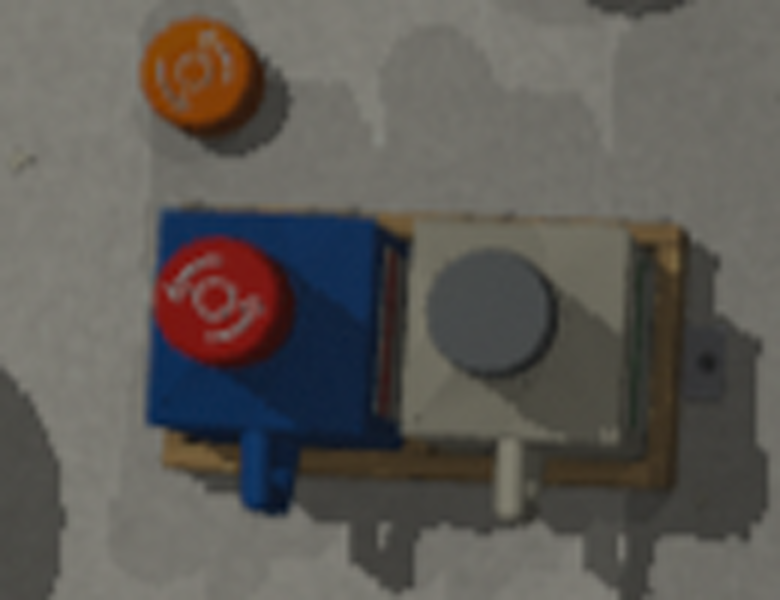

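View pics/crop1.png

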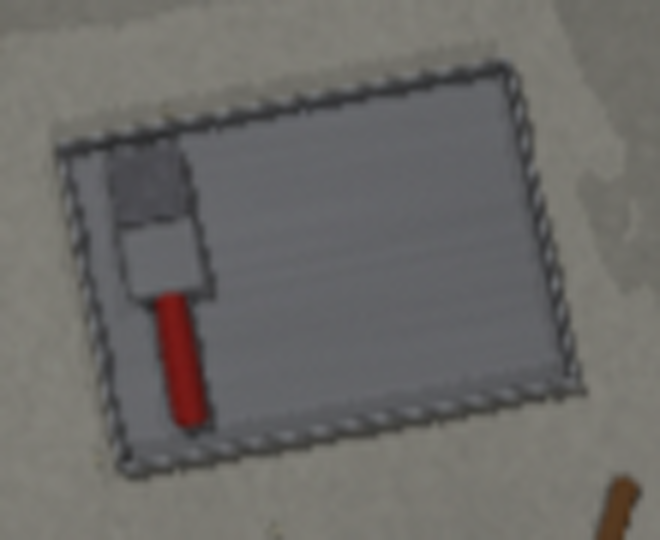

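The crop confirms it: a red cap with a ring and arrows at (197,201), on the blue jug. The orange one lies on the bench, and the brush is at the tray's left end. Next I compute the tray pose, check the IK and go over the cap for a wrist view.

```bash
cat >> h.py <<'E'
def ray(c,u,v,z):
    K=c["camera_matrix"];E=c["extrinsics"]
    d=E[:3,:3]@np.array([(u-K[0,2])/K[0,0],-(v-K[1,2])/K[1,1],-1.]);o=E[:3,3]
    return o+d*(z-o[2])/d[2]
def R(yaw):  # tool down, tool y axis heading at yaw deg
    a=np.radians(yaw);y=np.array([np.cos(a),np.sin(a),0]);z=np.array([0,0,-1.]);return np.stack([np.cross(y,z),y,z],1)
E
python3 - <<'E'
from h import *
from workcell import manip
c=dict(np.load("top0.npz"))
q=np.array([ray(c,320+u/6,180+v/6,.018)[:2] for u,v in [(58,150),(505,68),(582,390),(125,470)]])
print(q,q.mean(0),cv2.minAreaRect(q.astype(np.float32)))
print("brush",ray(c,320+178/6,180+295/6,.02),"end",ray(c,320+150/6,180+150/6,.02))
for yaw in range(-180,180,30):
    o=[]
    for y in (yaw,yaw+62):
        s=manip.ik([.54,.274,.19],R(y)); o.append(None if s is None else np.round(s).tolist())
    print(yaw,o)
E
```

```text
[[ 0.53636515 -0.10825903]
 [ 0.57426571 -0.35038729]
 [ 0.40028406 -0.38347973]
 [ 0.36428838 -0.13917393]] [ 0.46880082 -0.24532499] ((0.4683246612548828, -0.24586942791938782), (0.17700627446174622, 0.25086504220962524), 8.89637279510498)
brush [ 0.45643348 -0.17022961  0.02      ] end [ 0.53479095 -0.15769458  0.02      ]
-180 [[13.0, 43.0, -71.0, 95.0, 43.0, 74.0, 114.0], [-65.0, 30.0, 47.0, 100.0, -25.0, 61.0, -127.0]]
-150 [[-76.0, 43.0, 72.0, 100.0, -44.0, 70.0, -142.0], [-1.0, 30.0, -43.0, 95.0, 23.0, 63.0, -138.0]]
-120 [[-65.0, 30.0, 47.0, 100.0, -25.0, 61.0, -129.0], [5.0, 34.0, -54.0, 95.0, 30.0, 66.0, -114.0]]
-90 [[-2.0, 30.0, -42.0, 95.0, 22.0, 63.0, -140.0], [9.0, 37.0, -60.0, 95.0, 34.0, 68.0, -88.0]]
-60 [[5.0, 34.0, -53.0, 95.0, 29.0, 66.0, -116.0], [9.0, 38.0, -61.0, 95.0, 35.0, 69.0, -58.0]]
-30 [[9.0, 37.0, -60.0, 95.0, 34.0, 68.0, -90.0], [9.0, 38.0, -62.0, 95.0, 36.0, 69.0, -29.0]]
0 [[9.0, 38.0, -62.0, 95.0, 35.0, 69.0, -60.0], [10.0, 39.0, -64.0, 95.0, 37.0, 70.0, 0.0]]
30 [[9.0, 38.0, -62.0, 95.0, 36.0, 69.0, -30.0], [11.0, 40.0, -66.0, 95.0, 39.0, 71.0, 29.0]]
60 [[10.0, 39.0, -63.0, 95.0, 37.0, 70.0, -1.0], [8.0, 37.0, -59.0, 95.0, 34.0, 68.0, 63.0]]
90 [[11.0, 40.0, -66.0, 95.0, 38.0, 71.0, 27.0], [13.0, 43.0, -71.0, 95.0, 43.0, 74.0, 86.0]]
120 [[8.0, 37.0, -59.0, 95.0, 34.0, 68.0, 61.0], [13.0, 43.0, -71.0, 95.0, 43.0, 74.0, 116.0]]
150 [[13.0, 43.0, -71.0, 95.0, 43.0, 74.0, 84.0], [-76.0, 43.0, 72.0, 100.0, -44.0, 70.0, -140.0]]
```

```bash
python3 - <<'E'
from h import *
from workcell import manip
p=manip.get_state()["tcp_pos"]
manip.move_l([p[0],p[1],.42],speed=.25)
manip.reach([.515,.274,.36],R(0))
c=manip.capture("wrist");np.savez("w1.npz",**c)
cv2.imwrite("pics/w1.png",c["img"][:,:,::-1])
s=manip.get_state();print(s["time"],s["tcp_pos"],np.round(s["q"]),s["wrist_force"])
P=cloud(c);h=cv2.cvtColor(c["img"],cv2.COLOR_RGB2HSV)
m=((h[...,0]<7)|(h[...,0]>172))&(h[...,1]>140)
Q=P[m];Q=Q[(Q[:,2]>.2)&(Q[:,2]<.24)];print(len(Q),np.nanmedian(Q,0))
t=Q[abs(Q[:,2]-np.median(Q[:,2]))<.004];print(t.mean(0),cv2.minEnclosingCircle(t[:,:2].astype(np.float32)),cv2.fitEllipse(cv2.convexHull(t[:,:2].astype(np.float32))))
E
```

```text
4.0667 [0.51552214 0.2732098  0.35986805] [ 12.  28. -66.  84.  25.  84. -54.] [ 0.22193851 -0.53229283  0.01823748]
2558 [0.53951534 0.27753677 0.21908892]
[0.54004559 0.27612112 0.21913499] ((0.540581464767456, 0.27454206347465515), 0.029660077765583992) ((0.5402557849884033, 0.2749742567539215), (0.057706352323293686, 0.0585554838180542), 134.46214294433594)
```

View pics/w1.png

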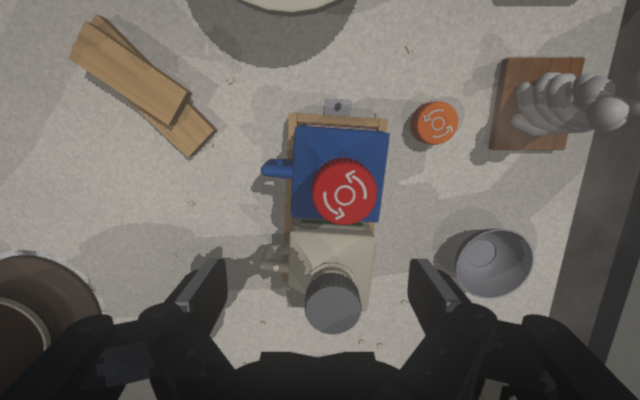

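Cap top is at wrist-image pixel (345,191), giving a centre of (0.5403, 0.2748) with the top at z=0.219. That agrees with the top view to about 1 mm. The jaws along x are clear of the grey cap, so I go down and grip.

```bash
python3 - <<'E'
from h import *
from workcell import manip
def st(l):
    s=manip.get_state();print(l,round(s["time"],2),np.round(s["tcp_pos"],4),np.round(s["wrist_force"],1),np.round(s["wrist_torque"],2),round(s["gripper_width"],4))
manip.reach([.5403,.2748,.26],R(0));st("above")
manip.move_l([.5403,.2748,.190],R(0),speed=.08);st("down")
manip.gripper_to(.05,80);st("grip")
manip.move_l([.5403,.2748,.186],R(0),speed=.02);st("p4")
manip.move_l([.5403,.2748,.1825],R(0),speed=.02);st("p7.5")
c=manip.capture("wrist");cv2.imwrite("pics/w2.png",c["img"][:,:,::-1])
E
```

```text
above 4.56 [0.5401 0.2751 0.2606] [0.5 0.3 1.3] [-0.    0.03 -0.05] 0.0853
down 5.58 [0.5405 0.2751 0.1905] [1.2 0.1 0.9] [ 0.02 -0.03 -0.01] 0.0853
grip 5.94 [0.5406 0.275  0.1909] [-0.7 -1.6  4.9] [-0.27  0.22 -0.04] 0.0591
p4 6.29 [0.5406 0.275  0.1873] [-1.8 -2.8 10. ] [-0.53  0.44 -0.05] 0.059
p7.5 6.62 [0.5406 0.275  0.1842] [-2.8 -4.5 12.6] [-0.64  0.59  0.05] 0.0592
```

View pics/w2.png

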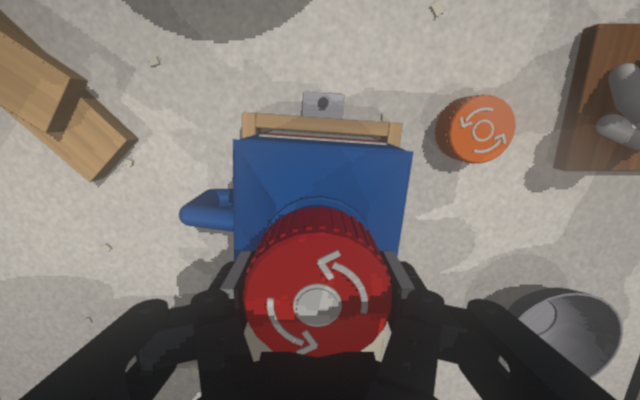

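The cap at (318,300) is centred between the pads. At 12.6 N it is about 6 mm down. I press a little further and turn with joint 7.

```bash
python3 - <<'E'
from h import *
from workcell import manip
def st(l):
    s=manip.get_state();print(l,round(s["time"],2),np.round(s["tcp_pos"],4),np.round(s["wrist_force"],1),np.round(s["wrist_torque"],2),round(s["gripper_width"],4),np.round(s["q"][6],1))
manip.move_l([.5403,.2748,.1808],R(0),speed=.02);st("p9")
manip.dwell(.15)
q=np.array(manip.ik([.5403,.2748,.1808],R(0)));print(q-manip.get_state()["q"])
for d in (10,20,30,40,50,58,62):
    k=q.copy();k[6]+=d;manip.set_joints(k);st(d)
c=manip.capture("wrist");cv2.imwrite("pics/w3.png",c["img"][:,:,::-1])
E
```

```text
p9 6.92 [0.5406 0.275  0.1828] [-3.3 -3.8 13.1] [-0.73  0.69 -0.01] 0.0589 -60.0
[-0.02423608  0.1341648   0.08169389  0.09289652  0.02575544 -0.12445573
 -0.00117836]
10 7.36 [0.5412 0.2757 0.1832] [-1.1 -1.9 14. ] [-0.39  0.35  0.05] 0.059 -49.9
20 7.65 [0.5415 0.276  0.1834] [-0.9 -1.2 14.3] [-0.24  0.18  0.1 ] 0.0594 -39.9
30 7.94 [0.5415 0.2761 0.1834] [-0.1 -0.1 13.3] [-0.11  0.09  0.08] 0.0592 -29.9
40 8.23 [0.5416 0.2763 0.1834] [ 0.1  0.  12.5] [-0.1   0.13  0.13] 0.0588 -19.9
50 8.53 [0.5415 0.2763 0.1835] [-0.2  0.4 11.8] [-0.    0.03  0.09] 0.0588 -9.9
58 8.78 [0.5415 0.2764 0.1835] [-0.2  0.3 12.7] [-0.03  0.04  0.05] 0.0593 -1.9
62 9.03 [0.5415 0.2764 0.1835] [-0.3  0.5 12.7] [-0.07  0.09  0.06] 0.0588 2.0
```

View pics/w3.png

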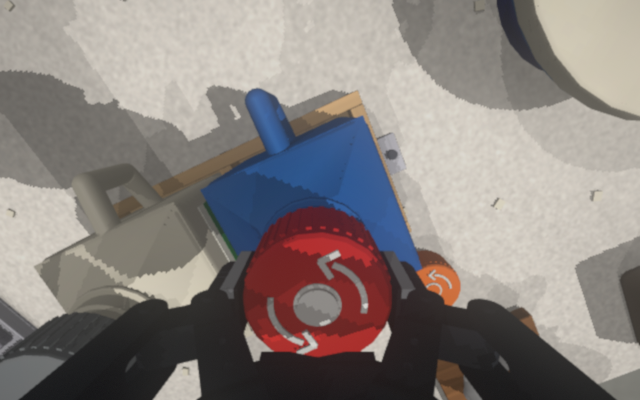

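The arrows are unchanged relative to the fingers and the jug has rotated about 60° in the image, so the cap turned without slipping. I lift slowly and watch the force.

```bash
python3 - <<'E'
from h import *
from workcell import manip
def st(l):
    s=manip.get_state();print(l,round(s["time"],2),np.round(s["tcp_pos"],4),np.round(s["wrist_force"],1),np.round(s["wrist_torque"],2),round(s["gripper_width"],4),np.round(s["q"][6],1));return s
Rn=R(62)
for z in (.186,.189,.192,.195,.200,.210):
    manip.move_l([.5403,.2748,z],Rn,speed=.03);s=st(z)
    if s["wrist_force"][2]<-8: print("STUCK");break
c=manip.capture("wrist");cv2.imwrite("pics/w4.png",c["img"][:,:,::-1])
E
```

```text
0.186 9.41 [0.5415 0.2763 0.1882] [2.4 1.8 7.9] [ 0.3  -0.17 -0.02] 0.0594 2.2
0.189 9.66 [0.5414 0.2762 0.1908] [1.1 2.5 6.2] [ 0.42 -0.34  0.03] 0.0593 2.4
0.192 9.91 [0.5404 0.2749 0.1923] [-0.6  0.7  3.8] [ 0.09  0.02 -0.01] 0.059 2.5
0.195 10.16 [0.5401 0.2744 0.1947] [-0.3  0.7 -0.6] [ 0.04 -0.02  0.01] 0.0591 2.6
0.2 10.47 [0.5402 0.2748 0.2001] [-0.4 -1.6 -0.3] [ 0.03  0.01 -0.04] 0.0592 2.9
0.21 10.96 [0.5404 0.2748 0.2102] [ 0.1  0.6 -0.7] [-0.02  0.    0.02] 0.0589 3.3
```

View pics/w4.png

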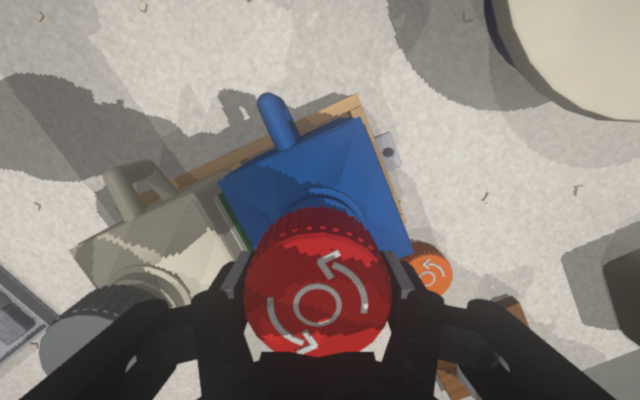

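The cap is free: the force went to about zero and the neck shows below it. I carry it over the tray.

```bash
python3 - <<'E'
from h import *
from workcell import manip
def st(l):
    s=manip.get_state();print(l,round(s["time"],2),np.round(s["tcp_pos"],4),np.round(s["wrist_force"],1),np.round(s["wrist_torque"],2),round(s["gripper_width"],4),np.round(s["q"]));return s
manip.move_l([.5403,.2748,.36],R(62),speed=.15);st("up")
manip.reach([.4756,-.285,.30],R(9.5));st("over")
manip.move_l([.4756,-.285,.10],R(9.5),speed=.15);st("low")
for n in("top","wrist","scene"):
    c=manip.capture(n);np.savez(n+"5.npz",**c);i=c["img"]
    if n!="wrist": i=cv2.resize(i[150:290,170:450],None,fx=2.8,fy=2.8,interpolation=2)
    cv2.imwrite(f"pics/{n}5.png",i[:,:,::-1])
E
```

```text
up 12.16 [0.5401 0.2744 0.359 ] [-1.   0.6 -1. ] [-0.02 -0.01 -0.03] 0.0594 [ 10.  30. -65.  81.  27.  86.   9.]
over 14.2 [ 0.4764 -0.2837  0.3003] [ 0.5  1.  -0.2] [ 0.03 -0.04  0.02] 0.0591 [ 68.  23. -56.  94.  20.  74.  18.]
low 15.68 [ 0.4761 -0.2852  0.1008] [ 0.4 -0.2 -0.5] [-0.07 -0.02 -0.03] 0.0587 [ 62.  35. -48. 107.  32.  53.   7.]
```

View pics/wrist5.png

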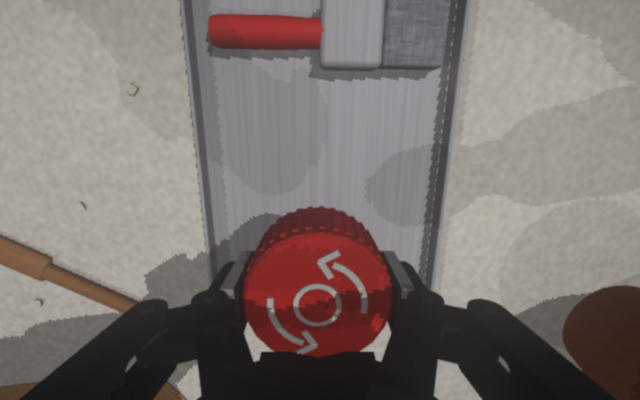

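View pics/scene5.png

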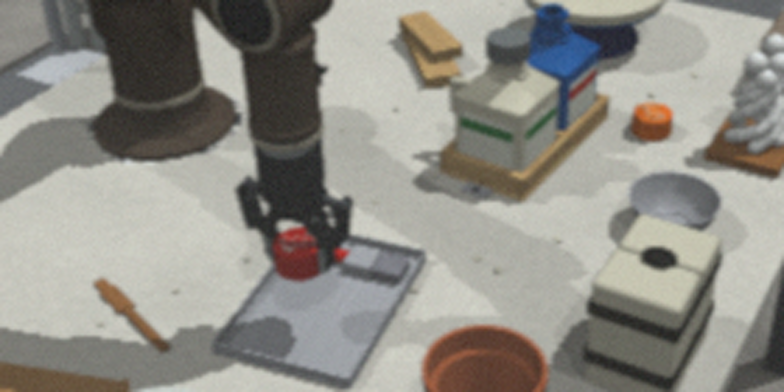

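The cap at (318,305) is centred between the tray walls (200 and 440) and clear of the brush at (330,35). Both jugs are standing. I lower it, looking for contact.

```bash
python3 - <<'E'
from h import *
from workcell import manip
def st(l):
    s=manip.get_state();print(l,round(s["time"],2),np.round(s["tcp_pos"],4),np.round(s["wrist_force"],1),round(s["gripper_width"],4));return s
T=[.4756,-.285]
manip.move_l(T+[.03],R(9.5),speed=.1);st("30")
manip.move_l(T+[.015],R(9.5),speed=.04);manip.dwell(.1);st("15")
z=.015
while z>.006:
    z-=.001;manip.move_l(T+[z],R(9.5),speed=.02);s=st(round(z,3))
    if s["wrist_force"][2]>4: break
manip.dwell(.2);st("contact")
c=manip.capture("wrist");cv2.imwrite("pics/w6.png",c["img"][:,:,::-1])
E
```

```text
30 16.68 [ 0.476  -0.2849  0.0303] [-0.1 -0.1  0.2] 0.059
15 17.31 [ 0.4757 -0.285   0.0151] [ 0.8  0.2 -0.9] 0.0588
0.014 17.56 [ 0.4756 -0.285   0.014 ] [ 0.5  0.2 -0.3] 0.0592
0.013 17.81 [ 0.4756 -0.285   0.013 ] [-0.8 -0.1 -0.3] 0.0591
0.012 18.06 [ 0.4755 -0.285   0.0119] [-0.5  0.  -1.6] 0.0592
0.011 18.31 [ 0.4755 -0.285   0.0109] [-0.1 -0.6 -0. ] 0.0589
0.01 18.56 [ 0.4756 -0.285   0.0099] [ 0.4 -0.5  0.2] 0.0591
0.009 18.81 [ 0.4757 -0.285   0.009 ] [ 0.6 -0.3  0.2] 0.0596
0.008 19.06 [ 0.4757 -0.285   0.009 ] [-4.4  2.  11.3] 0.0588
contact 19.26 [ 0.4757 -0.285   0.009 ] [-4.5  0.8 11. ] 0.0586
```

View pics/w6.png

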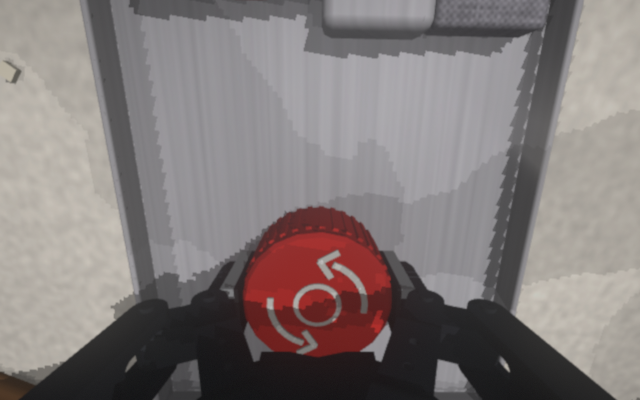

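Contact came at TCP z=0.009, where I expected the cap underside to meet the floor (0.003). The cap is inside the tray at (318,305). I release and rise.

```bash
python3 - <<'E'
from h import *
from workcell import manip
T=[.4756,-.285]
manip.move_l(T+[.009],R(9.5),speed=.02)
manip.gripper_to(.085);s=manip.get_state();print(s["gripper_width"],s["wrist_force"])
manip.move_l(T+[.15],R(9.5),speed=.1)
c=manip.capture("wrist");np.savez("w7.npz",**c);cv2.imwrite("pics/w7.png",c["img"][:,:,::-1])
p=manip.get_state()["tcp_pos"]
manip.move_l([.40,-.2,.35],R(9.5),speed=.2)
manip.reach([.35,-.45,.35],R(0))
P=cloud(c);h=cv2.cvtColor(c["img"],cv2.COLOR_RGB2HSV)
m=((h[...,0]<7)|(h[...,0]>172))&(h[...,1]>140);m[:80]=0
Q=P[m];t=Q[Q[:,2]>.03];t=t[abs(t[:,2]-np.median(t[:,2]))<.004]
print(cv2.minEnclosingCircle(t[:,:2].astype(np.float32)),t.mean(0))
A=np.c_[t[:,:2]-t[:,:2].mean(0),np.ones(len(t))];k=np.linalg.lstsq(A,t[:,2],rcond=None)[0];print("tilt deg",np.degrees(np.hypot(*k[:2])))
c=manip.capture("top");np.savez("top7.npz",**c);cv2.imwrite("pics/top7.png",c["img"][:,:,::-1]);P=cloud(c)
c0=dict(np.load("top0.npz"));P0=cloud(c0)
d=cv2.absdiff(c["img"],c0["img"]).max(2);cv2.imwrite("pics/diff7.png",np.clip(d.astype(int)*3,0,255).astype(np.uint8))
r=P[180:240,175:285].reshape(-1,3);r=r[(r[:,2]>.145)&(r[:,2]<.17)];print("tops",cv2.minAreaRect(r[:,:2].astype(np.float32)),np.median(r[:,2]))
print(manip.get_state()["time"])
E
```

```text
0.08517148392895844 [ 0.76726803 -0.81945611  0.45773837]
((0.4752408266067505, -0.28502151370048523), 0.029581952840089798) [ 0.47477705 -0.28337497  0.03707578]
tilt deg 0.3332680337840339
tops ((0.5369099974632263, 0.20924831926822662), (0.2212064266204834, 0.09256330132484436), 87.21394348144531) 0.15097601777983616
23.9
```

View pics/w7.png

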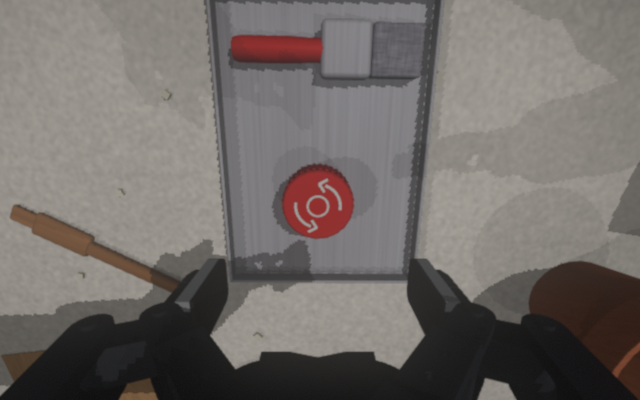

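View pics/top7.png

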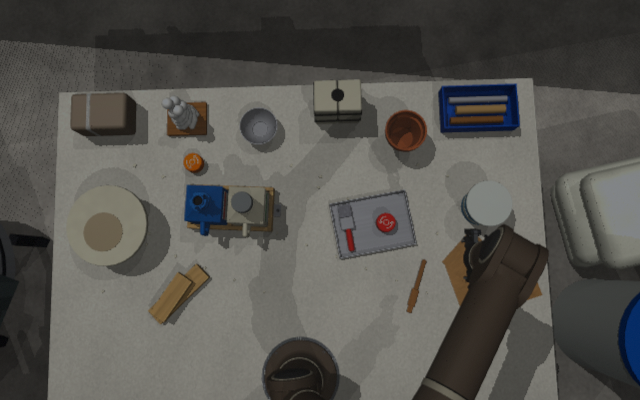

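View pics/diff7.png

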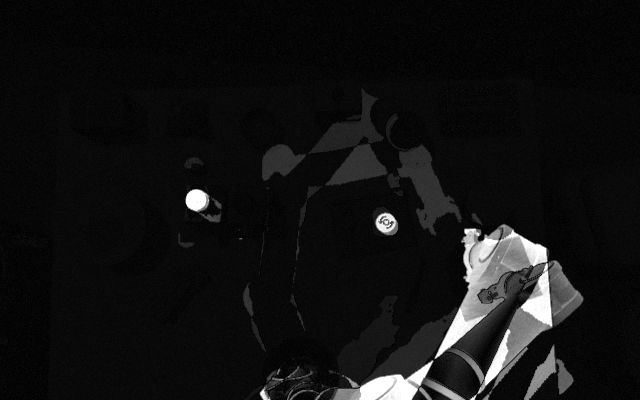

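The cap lies flat in the tray (top view (386,223), wrist view (318,202)), well away from the brush. The difference image shows only the cap, the arm and shadows changed.

```bash
python3 -c "
from workcell import manip
print(manip.sign_off(), manip.get_state()['time'])"
```

```text
the job is handed in; nothing more can be done
the job is handed in; nothing more can be done
```

I gripped the red cap, pressed it down at about 13–14 N and turned it 62° anticlockwise. I then lifted it off and set it down in the tray, releasing it only after it touched the floor. I handed the job in at about 24 s of the 45 s allowed; no verdict is reported.

**Cap:** It is at (0.475, −0.285) with its top at z ≈ 0.037 m, as expected for a cap lying on the tray floor. Tilt is about 0.3°, top side up, roughly at tray (0, −0.04) and well clear of the brush.

**Everything else:** Both jugs stand in the caddy with their shoulder tops at 0.151 m, about 8 mm below the 0.159 m I expected. That median was taken over sloping shoulders. The before-and-after top views differ only in the cap, the arm and shadows, so nothing else visibly moved.

**Not measured directly:** I judged the press depth (7–8 mm) and the turn from arm position and force. The cap did not appear to slip in the fingers. No check failed.

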